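# Roll the vice's wheel until the jaw reaches the gauge mark

## Robot

A 7-joint arm with a two-finger parallel gripper is mounted at the origin on a cart in front of the work surface, level with it; the furniture and walls round the work are solid. World frame = base frame: x ahead of the robot, y to its left, z up, the work surface at z = 0. Lengths are in m, angles in degrees, forces in N, time in s.
With the tool pointing down it reaches from about 0.35 to 0.775 m from the base axis. Payload 3.1 kg.
Tool frame: the origin (TCP) lies on the centre line of the jaws, within the pads' length; the fingertips stand 17 mm ahead of it and the grasp point (between the pads) lies 2 mm behind it (robot.tip_reach is the distance from the TCP to the fingertips, in m); z points along the fingers, y is the direction in which the jaws open and shut (so a half turn about z gives the same grasp; the last joint's range is limited). The gripper opens to 85 mm and grips with 20 to 120 N. Pads are 22 mm wide; open, the fingers measure 114 mm over their backs; the gripper's body (76 mm by 85 mm) begins 54 mm behind the grasp point. The pads swing forward as they close: fully open they stand 13 mm farther back than shut.
Start: joints at [-67.649, 17.813, 0.802, 86.603, -0.252, 75.585, -1.558], TCP at [0.23, 0.5, 0.248] pointing down, gripper open.
Joint ranges: [-154.91, 154.91], [-16.99, 109.72], [-72.82, 74.43], [7.12, 147.25], [-82.49, 262.49], [11.32, 116.49], [-174.64, 174.64]. Speed limits (degrees/s): [159.86, 159.86, 180, 180, 180, 180, 180].

## Interface

Orientations are given as [roll, pitch, yaw] about the fixed x, y, z axes, in that order (R = Rz(yaw) Ry(pitch) Rx(roll)).
In Python, from station import robot, fingers, vision, workorder, recognise gives the robot as it stands. Calls block until the motion is done:
- robot.move_to(position, orientation): joint-space move of the TCP to a pose.
- robot.line_to(position, orientation=None, velocity=0.15, f_stop=None): straight line of the TCP; orientation=None keeps the orientation; velocity is the mean speed in m/s. With f_stop (N) it stops when the force on the tool has changed by that much, and returns True; else False.
- robot.move_j(angles): joint-space move.
- fingers.gripper_to(opening, force=None): opening from 0.0 (shut) to 1.0 (fully open); force is the grip in N (None keeps the last); returns when the fingers have stopped.
- robot.pause(seconds).
- robot.inverse_kinematics(position, orientation): joint angles nearest the present ones, or None.
- vision.grab_frame(name): name is "scene" or "top"; returns the picture (400x640x3 uint8, red, green, blue); there is no depth.
- vision.calibration(name): a dict with "mtx" (3x3 intrinsics, pixels), "extrinsics" (4x4, takes a point from world to camera coordinates). Camera axes: x right, y up, looking along -z (the intrinsics and any distortion apply to the point x, -y, -z); pixel columns grow to the right and rows downward; lengths in m; the calibration is good to about 2 mm. A picture is of the moment at which its call begins. calibration takes no time and is no camera call.
A pose or a line that the arm cannot do raises robot.PlanningError and nothing moves.
- workorder.close_job(): hands the job in, once; it reports no verdict.
Trained networks look in the newest picture that a camera, given by its name, has taken for a name from the list of things; names that differ only in an ending like _2 or _b are one class to them, and where a whole thing is asked for, a point or a joint stands for the part that bears it (a point fixed in the world has none). Each returns a list of dicts, best first, with "p" (0 to 1); they miss things now and then, are a little off and sometimes report something else, mostly with a low value. They report only what shows in the picture. A call takes as long as a camera call.
- recognise(label, camera): "rect" ([centre column, centre row, width, height] in pixels, round what is visible of it).
Readings, each from a call of its own:
- robot.current_time_s(): time.
- robot.current_joint_positions(): joint angles.
- robot.current_dq(): joint speeds.
- robot.current_joint_torque(): joint torques, N m.
- robot.current_tool_pos(): TCP position.
- robot.current_eef_rot(): TCP orientation.
- robot.current_contact_force(): force on the tool from outside, world axes, zero at the start.
- robot.current_torque(): the same for the moment, N m.
- robot.current_finger_gap(): opening from 0.0 (shut) to 1.0 (fully open).
Only numpy, scipy, OpenCV 4.12 (cv2) and the standard library are available. Lean on these libraries where they do the work, as an engineer would, in place of code of your own. Each camera call takes 0.05 s, during which the arm holds its last target.

## Task

Set the gap of the small metal vice: lay a fingertip on top of its knurled wheel and roll the wheel, stroke by stroke, until the moving jaw's pointer lines up with the ridge on the gauge rider, then take the hand away. Work only through the wheel: do not touch the moving jaw or the gauge rider, and do not pick up or shift the loose things lying round the vice.

Things in the scene. Friction and masses are not known exactly. Their poses are not given: they have to be found in the camera images.
- vice: Small grey and aluminium vice, fixed to the bench: footplate 120 (x) x 220 (y) x 5 mm, upper part 110 x 210 mm on four sprung feet. Origin: centre of its underside, on the bench top. Its +y runs from the fixed jaw (block at y -75 to -99 mm, top 68 mm up) to the wheel end; +x points to the gear-case side (far from the robot); the gauge rail lies along its -x edge; z up. Turned up to 0.4 rad either way.
- wheel_centre (a point): Centre of the knurled steel wheel at rest: 60 mm along the vice's +y, 76 mm above the bench. The wheel stands upright, 70 mm in diameter, 26 mm wide, axle along the vice's x. Beside it a cheek (vice x -23 to -17 mm) and the gear case (x 17 to 45 mm) reach 88 mm above the bench.
- wheel_top (a point): Top of the wheel's bare rim at rest, 111 mm above the bench (fixed point, does not turn). The vice's upper part, wheel and jaws included, stands on sprung feet: pressed on the wheel it sinks up to 6 mm, at about 3 N to start and 1.5 N more per mm; sunk 3 to 4 mm the wheel is driven without slip. Light friction holds it where it is left.
- wheel (a joint): Turn of the wheel in rad, 0 to 5.5. Grows when the top of the wheel is rolled along the vice's -y (towards the jaws), which closes the gap; rolling the other way opens it.
- jaw (a joint): Travel of the moving jaw in m, 0 (gap 49 mm between the jaw facings) to 0.044 (gap 5 mm); grows as the gap closes, towards the vice's -y. Geared to the wheel: 8 mm per radian, i.e. about 2.3 mm for each 10 mm of stroke over the wheel's top. Starts between 0 and 0.005.
- rider (a joint): Setting of the gauge rider in m on the same scale: pointer and ridge are in line when joint jaw equals joint rider. It is set between 0.016 and 0.040 at the start and must be left there.
- pointer (a point): Tip of the moving jaw's pointer, a dark steel tongue 5 mm wide that sticks out of the jaw's -x face (towards the robot), its top 45 mm above the bench. The jaw is an aluminium block 50 x 24 mm, top 68 mm above the bench.
- mark (a point): Inner end of the dark ridge, 5 mm wide, on top of the gauge rider, a small block 15 x 20 mm on the rail along the vice's -x edge, top of the ridge 45 mm above the bench. When set, the pointer meets it end to end along the vice's x.
- palm_plane: Bystander: small brass palm plane, 71 x 79 x 36 mm, lying beyond the wheel end of the vice. Origin under its centre.
- tape_yellow: Bystander: small roll of tape, 48 mm across, 20 mm high, on the robot's side of the vice. Origin under its centre.
- bone_blank_2: Bystander: bone blank, 25 x 75 x 8 mm, on the far side of the vice. Origin under its centre.
- nut_file: Bystander: nut file with a wooden handle, 176 mm long, 34 mm wide, 12 mm high, on the robot's side of the vice. Origin under its centre.

How it is judged:
By the outcome, as a careful person would: the job done as asked, in the order asked, and still so for the second after the job is handed in, with the robot touching nothing.
It also fails if it takes over 51 s, if anything falls off the work surface, if the arm or the gripper's body presses on something with over 40 N, if the wrist force passes 120 N, or if a joint passes its speed limit or range.

## Working session

There is one attempt and no reset: what is moved stays moved. The work goes in short steps, each a Python script; the robot and the scene stay as the last script left them, time stands still between calls to the robot, and variables do not carry over. Pictures are saved under pics/ and viewed, and the job is handed in when it is done.

```bash
mkdir -p pics; ls; python3 - <<'E'
from station import robot, fingers, vision, workorder, recognise
import cv2
print(robot.current_time_s())
for c in ("scene","top"):
    im=vision.grab_frame(c); cv2.imwrite(f"pics/{c}0.png",im[:,:,::-1])
    k=vision.calibration(c); print(c,k)
    for n in ["vice","wheel","jaw","rider","pointer","mark"]:
        print(n,[(d["rect"],round(d["p"],2)) for d in recognise(n,c)[:2]])
print(robot.current_time_s(),robot.current_eef_rot())
E
```

```text
pics
0.0
scene {'mtx': array([[375.61904378,   0.        , 320.21766116],
       [  0.        , 375.61904378, 204.77601189],
       [  0.        ,   0.        ,   1.        ]]), 'extrinsics': array([[-0.6469776 , -0.7624185 , -0.01174786,  0.49017671],
       [ 0.32830606, -0.2924354 ,  0.89816294, -0.17527826],
       [-0.68821153,  0.57723441,  0.43950577, -0.63165896],
       [ 0.        ,  0.        ,  0.        ,  1.        ]])}
vice [([324.1, 227.5, 88.9, 69.3], 0.94), ([316.9, 217.4, 51.8, 26.4], 0.74)]
wheel [([308.6, 215.3, 23.3, 36.5], 0.74)]
jaw [([315.6, 218.3, 55.5, 22.3], 0.45)]
rider []
pointer [([319.8, 217.0, 53.3, 21.6], 0.56)]
mark [([355.8, 217.8, 11.9, 8.5], 0.51)]
top {'mtx': array([[502.6217338 ,   0.        , 317.30330162],
       [  0.        , 502.6217338 , 202.14436878],
       [  0.        ,   0.        ,   1.        ]]), 'extrinsics': array([[-0.01045651, -0.99983543,  0.01482475,  0.1984843 ],
       [ 0.98108456, -0.00739226,  0.19343847, -0.53911954],
       [-0.19329705,  0.01656703,  0.9810004 , -0.85419216],
       [ 0.        ,  0.        ,  0.        ,  1.        ]])}
vice [([317.5, 226.8, 130.8, 97.3], 0.85), ([351.4, 238.2, 8.9, 10.7], 0.74)]
wheel [([286.0, 228.9, 43.7, 29.5], 0.81)]
jaw [([299.6, 219.8, 72.9, 38.5], 0.84)]
rider []
pointer [([297.4, 220.6, 75.2, 38.1], 0.84)]
mark [([350.6, 241.5, 15.7, 14.8], 0.4)]
0.7 [ 1.79996908e+02 -2.48788119e-04  1.55262395e+02]
```

```bash
python3 - <<'E'
import cv2
a=cv2.imread("pics/top0.png")[160:290,230:410]; cv2.imwrite("pics/top0z.png",cv2.resize(a,None,fx=4.4,fy=4.4,interpolation=cv2.INTER_CUBIC))
a=cv2.imread("pics/scene0.png")[170:280,250:400]; cv2.imwrite("pics/scene0z.png",cv2.resize(a,None,fx=5.3,fy=5.3,interpolation=cv2.INTER_CUBIC))
E
```

```text
(no output)
```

View pics/top0z.png

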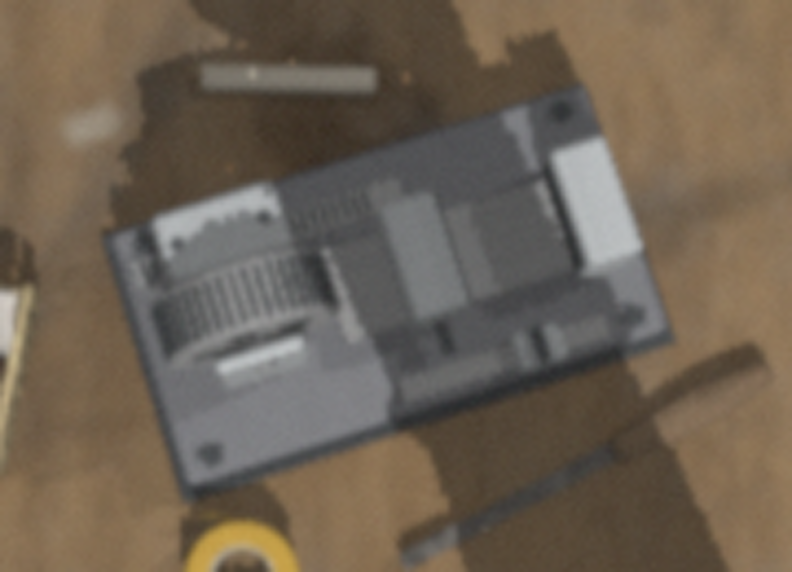

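View pics/scene0z.png

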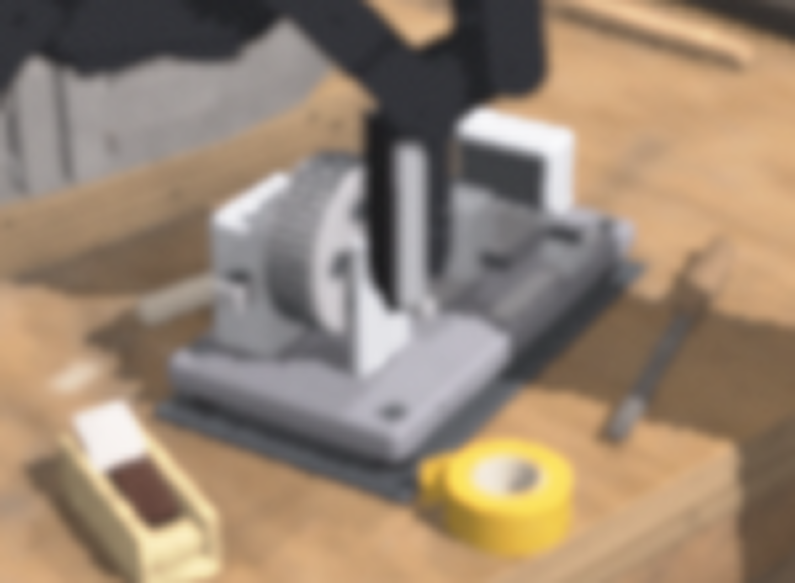

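View pics/top0.png

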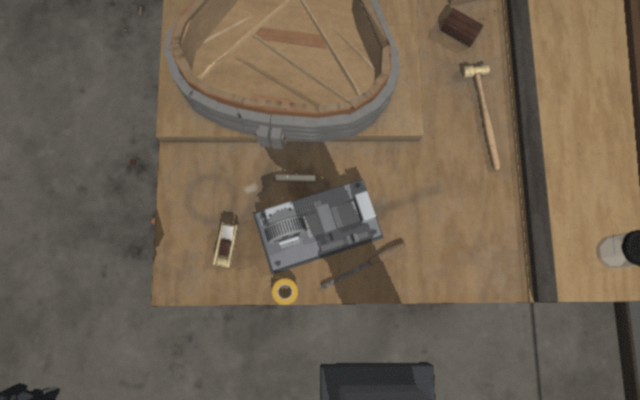

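View pics/scene0.png

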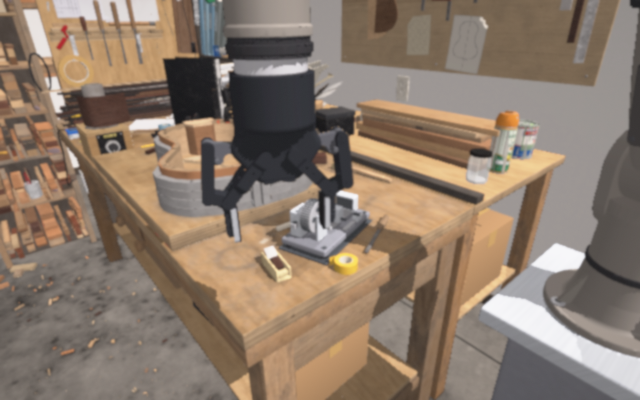

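The top view shows the vice clearly. Zoomed footplate corners are at (106,234), (585,88), (673,342) and (187,497). The pointer is near (440,335), the ridge near (541,343), and the wheel near (245,305). In the scene view the gripper covers part of the vice.

```bash
cat > h.py <<'E'
from station import robot, fingers, vision, workorder, recognise
import numpy as np, cv2
from scipy.optimize import least_squares
K=vision.calibration("top"); M=K["mtx"];X=K["extrinsics"]
def proj(P):
    P=np.atleast_2d(P); c=P@X[:3,:3].T+X[:3,3]; c=c*[1,-1,-1]
    p=c@M.T; return p[:,:2]/p[:,2:]
def v2w(q,P):
    P=np.atleast_2d(P).astype(float); c,s=np.cos(q[2]),np.sin(q[2])
    return np.c_[q[0]+c*P[:,0]-s*P[:,1],q[1]+s*P[:,0]+c*P[:,1],P[:,2]]
def rect(im,q,z,x0,x1,y0,y1,s=4):  # s px/mm; rows = x, cols = -y ; vice mm
    c=np.array([[x1,y1,z],[x1,y0,z],[x0,y0,z],[x0,y1,z]])/1000.
    W,H=(y1-y0)*s,(x1-x0)*s
    T=cv2.getPerspectiveTransform(np.float32([[0,0],[W,0],[W,H],[0,H]]),proj(v2w(q,c)).astype(np.float32))
    return cv2.warpPerspective(im,T,(int(W),int(H)),flags=cv2.INTER_CUBIC|cv2.WARP_INVERSE_MAP)
E
python3 - <<'E'
from h import *
z=np.array([[106,234],[585,88],[673,342],[187,497]])/4.4+[230,160]
c=np.array([[60,110,5],[60,-110,5],[-60,-110,5],[-60,110,5]])/1000.
r=least_squares(lambda q:(proj(v2w(q,c))-z).ravel(),[0.55,0,0.2])
print(r.x,r.fun.round(2))
q=r.x; np.save("q.npy",q)
im=cv2.imread("pics/top0.png")
cv2.imwrite("pics/r45.png",rect(im,q,45,-70,70,-115,85))
o=cv2.resize(im,None,fx=1,fy=1)
print("fixedjaw top corners",((proj(v2w(q,np.array([[-25,-75,68],[25,-75,68],[25,-99,68],[-25,-99,68]])/1e3))-[230,160])*4.4).round())
print("wheel top",v2w(q,[0,.06,.111]),((proj(v2w(q,[[0.013,.06,.111],[-.013,.06,.111]]))-[230,160])*4.4).round())
E
```

```text
[0.50540575 0.19106562 0.29810614] [-0.91 -0.39  0.72 -1.3   1.25  0.41 -1.02  1.09]
fixedjaw top corners [[590. 268.]
 [550. 151.]
 [607. 133.]
 [647. 250.]]
wheel top [[0.48778312 0.24841929 0.111     ]] [[233. 261.]
 [253. 326.]]
```

View pics/r45.png

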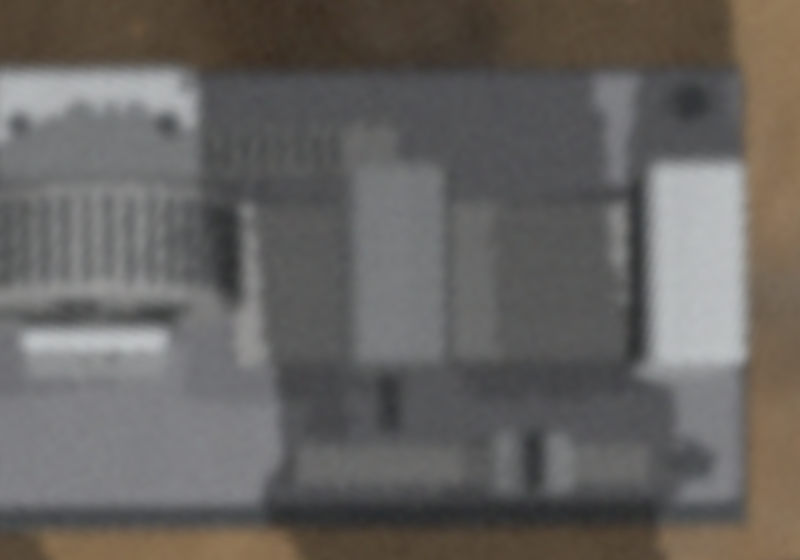

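```bash
cat >> h.py <<'E'
q=np.load("q.npy"); YAW=np.degrees(q[2])
def tip(s,z):  # s: travel along vice -y from wheel top; z tip height (m)
    p=v2w(q,[0,.06-s,z+robot.tip_reach])[0]; return p.tolist()
def meas(im):
    g=cv2.cvtColor(im,cv2.COLOR_BGR2GRAY) if False else im.mean(2).astype(np.float32)
    r=rect(g,q,45,-70,70,-115,85,10)  # 10px/mm
    out=[]
    for xa,xb in((-32,-26),(-48,-40)):
        out.append(r[int((70-xb)*10):int((70-xa)*10)].mean(0))
    return out
def dark(p,c,w=7):
    i=np.arange(int((c-w)*10),int((c+w)*10)); v=p[i]
    b=min(v[:20].max(),v[-20:].max()); d=np.clip(b-v-0.25*(b-v.min()),0,None)
    k=i[np.argmin(v)]; m=abs(i-k)<45
    return (i[m]*d[m]).sum()/d[m].sum()/10
E
python3 - <<'E'
from h import *
im=cv2.imread("pics/top0.png"); a,b=meas(im)
print(dark(a,97),dark(b,134), dark(b,134)-dark(a,97))
print(a[900:1060:10].round(),b[1250:1430:10].round())
o0=robot.current_joint_positions()
for yw in (107,-73,17,197):
    print(yw,[ (None if (j:=robot.inverse_kinematics(tip(s,.15),[180,0,yw-17.08+YAW-0])) is None else np.round(j)) for s in (-.025,.025)])
print(YAW)
E
```

```text
97.19539299894703 133.05973062022585 35.86433762127882
[82. 81. 81. 80. 74. 66. 59. 56. 58. 63. 70. 78. 83. 85. 86. 86.] [109. 111. 108. 103.  96.  86.  73.  62.  56.  59.  69.  85. 102. 114.
 119. 121. 121. 117.]
107 [array([-45.,  22.,  18.,  94.,  -7.,  65.,  -8.]), array([-42.,  21.,  20.,  95.,  -8.,  65.,  -2.])]
-73 [array([-25.,  22.,  -8.,  93.,   3.,  65., 163.]), array([-22.,  21.,  -5.,  95.,   2.,  65., 169.])]
17 [array([-54.,  23.,  30.,  94., -13.,  66., -93.]), array([-50.,  22.,  31.,  96., -12.,  66., -88.])]
197 [array([-36.,  21.,   6.,  94.,  -2.,  65.,  78.]), array([-33.,  20.,   8.,  95.,  -3.,  65.,  84.])]
17.080223503626073
```

```bash
cat >> h.py <<'E'
ORI=[180,0,YAW+90]
W=.009
def zs(s,depth):
    e=max(0,abs(s)-W); return .111-depth-(.035-np.sqrt(.035**2-e*e))
def stroke(s0,s1,depth=.0035,v=.06,n=None):
    robot.line_to(tip(s0,zs(s0,depth)+.012),velocity=.25)
    robot.line_to(tip(s0,zs(s0,depth)),velocity=.04)
    d=np.sign(s1-s0)
    pts=[s for s in sorted([-.021,-.015,-W,W,.015,.021],key=lambda t:t*d) if s0*d<s*d<s1*d]+[s1]
    for s in pts:
        robot.line_to(tip(s,zs(s,depth)),velocity=v)
        print(" s",round(s,4),np.round(robot.current_contact_force(),1),np.round((np.array(robot.current_tool_pos())-tip(s,zs(s,depth)))*1e3,2))
    robot.line_to(tip(s1,zs(s1,depth)+.015),velocity=.15)
def look(name,c0=97,c1=133):
    im=vision.grab_frame("top")[:,:,::-1]; cv2.imwrite(f"pics/{name}.png",im)
    cv2.imwrite(f"pics/{name}z.png",rect(im,q,45,-70,70,-115,85))
    a,b=meas(im); A,B=dark(a,c0),dark(b,c1); print("t",robot.current_time_s(),"ptr",A,"ridge",B,"gap",B-A)
E
python3 - <<'E'
from h import *
fingers.gripper_to(0.0,force=40)
robot.move_to(tip(0,.14),ORI)
print(robot.current_time_s(),robot.current_contact_force())
print(robot.line_to(tip(0,.106),velocity=.03,f_stop=2.0), np.array(robot.current_tool_pos())-tip(0,.111),robot.current_contact_force(),robot.current_time_s())
cv2.imwrite("pics/s1.png",cv2.resize(vision.grab_frame("scene")[170:280,250:400,::-1],None,fx=5,fy=5))
E
```

```text
2.85 [-0.18619318 -0.21050156 -0.54329346]
True [-0.00027211 -0.00019133 -0.00045424] [-0.14375508  0.3160157   3.99423972] 3.7417
```

View pics/s1.png

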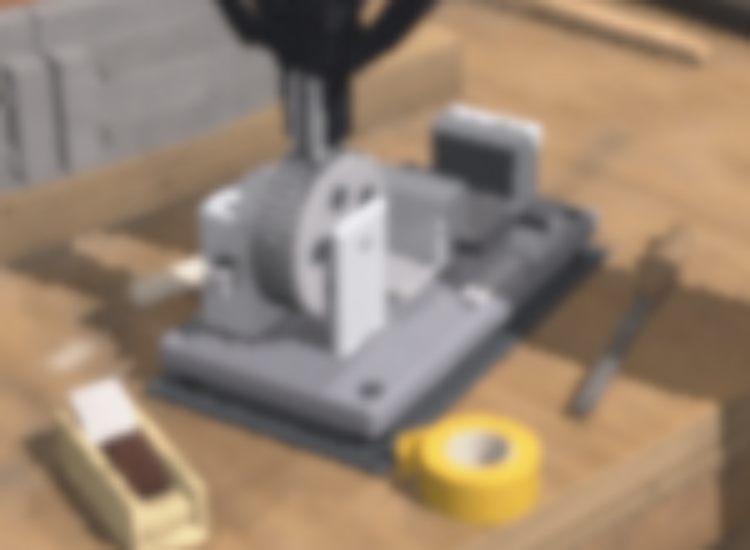

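The fingertip touched at the expected 111 mm and sits on top of the wheel, near pixel (320,155). I'll do the first stroke now.

```bash
python3 - <<'E'
from h import *
robot.line_to(tip(0,.125),velocity=.2)
stroke(-.024,.024)
print(robot.current_time_s())
robot.line_to(tip(-.05,.15),velocity=.3)
look("l1",107,133)
E
```

```text
s -0.021 [-2.1  2.1  5.2] [0.42 1.49 1.11]
 s -0.015 [-1.4  0.3  5.4] [0.74 0.68 1.21]
 s -0.009 [-0.5  1.   6.5] [ 1.04 -0.22  1.22]
 s 0.009 [ 1.5 -1.5  6.3] [ 1.59 -1.65  1.07]
 s 0.015 [ 0.8 -3.   4.6] [ 1.58 -1.68  0.83]
 s 0.021 [ 2.9 -2.5  5.1] [ 1.49 -1.39  0.47]
 s 0.024 [ 3.  -2.6  4.6] [ 1.19 -0.48  0.41]
6.9417
t 7.4083 ptr 109.09021540014469 ridge 133.03362579991864 gap 23.943410399773953
```

View pics/l1z.png

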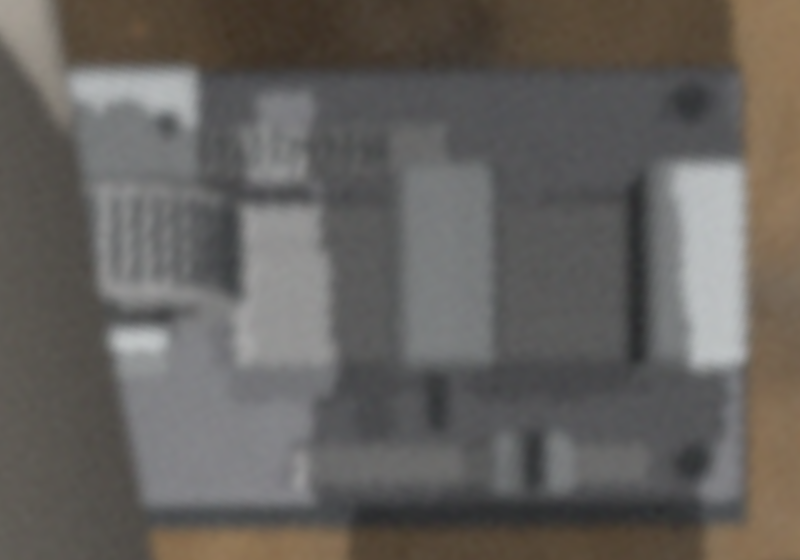

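The view is clear: the pointer moved 12 mm and the gap left is 23.9 mm. The pointer is at column 437, the ridge at 535. I'll press slightly deeper for the next strokes.

```bash
python3 - <<'E'
from h import *
robot.line_to(tip(-.024,.13),velocity=.3)
stroke(-.024,.024,.0045)
robot.line_to(tip(-.024,.13),velocity=.3)
stroke(-.024,.014,.0045)
robot.line_to(tip(-.05,.15),velocity=.3)
look("l2",130,133)
E
```

```text
s -0.021 [-1.7  2.4  4.9] [0.4  2.79 1.58]
 s -0.015 [-1.7  1.8  6.7] [0.64 1.99 1.71]
 s -0.009 [-1.  -0.   6.6] [0.96 1.06 1.73]
 s 0.009 [-0.6 -0.9  7.3] [ 1.59 -0.58  1.63]
 s 0.015 [ 0.  -1.5  6.2] [ 1.6  -0.69  1.43]
 s 0.021 [ 1.6 -3.2  5.8] [ 1.76 -1.17  1.05]
 s 0.024 [ 2.6 -2.4  4.6] [ 1.64 -0.73  0.83]
 s -0.021 [-0.9  3.2  6.2] [0.29 2.56 1.51]
 s -0.015 [-1.   2.   6.2] [0.51 1.86 1.64]
 s -0.009 [-1.5  0.6  7.7] [0.83 0.97 1.67]
 s 0.009 [-0.  -1.6  6.3] [ 1.45 -0.7   1.53]
 s 0.014 [ 0.6 -1.8  6.3] [ 1.47 -0.64  1.41]
t 13.7167 ptr 130.3836800679464 ridge 133.05489363817293 gap 2.6712135702265414
```

View pics/l2z.png

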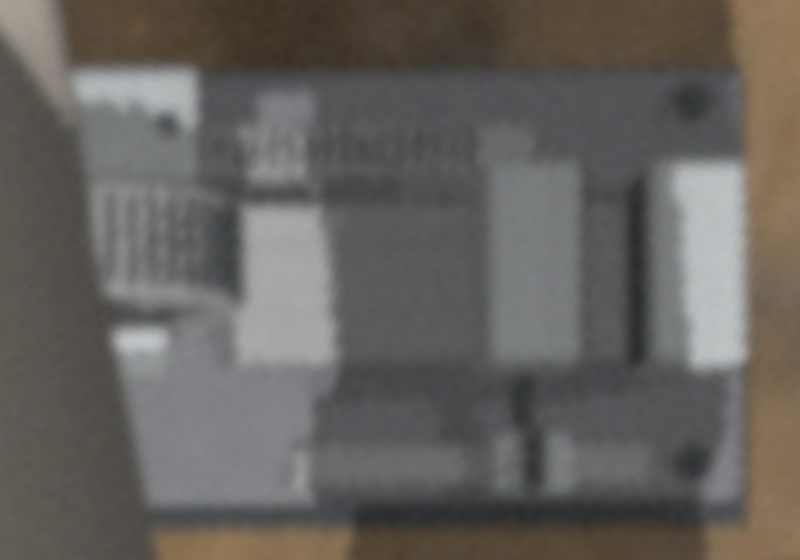

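The gap left is 2.7 mm, with the pointer at column 523 and the ridge at 535. A short stroke over the top of the wheel should close most of it.

```bash
python3 - <<'E'
from h import *
robot.line_to(tip(-.006,.13),velocity=.3)
stroke(-.006,.0055,.0045,v=.03)
robot.line_to(tip(-.05,.15),velocity=.3)
look("l3",132.5,133)
E
python3 - <<'E'
import cv2
a=cv2.imread("pics/l3z.png")[340:520,420:660]; cv2.imwrite("pics/l3zz.png",cv2.resize(a,None,fx=3.3,fy=3.3))
E
```

```text
s 0.0055 [-1.  -0.6  7.1] [0.98 0.84 1.63]
t 15.9167 ptr 132.92278252044875 ridge 133.06920978379205 gap 0.14642726334329836
```

View pics/l3zz.png

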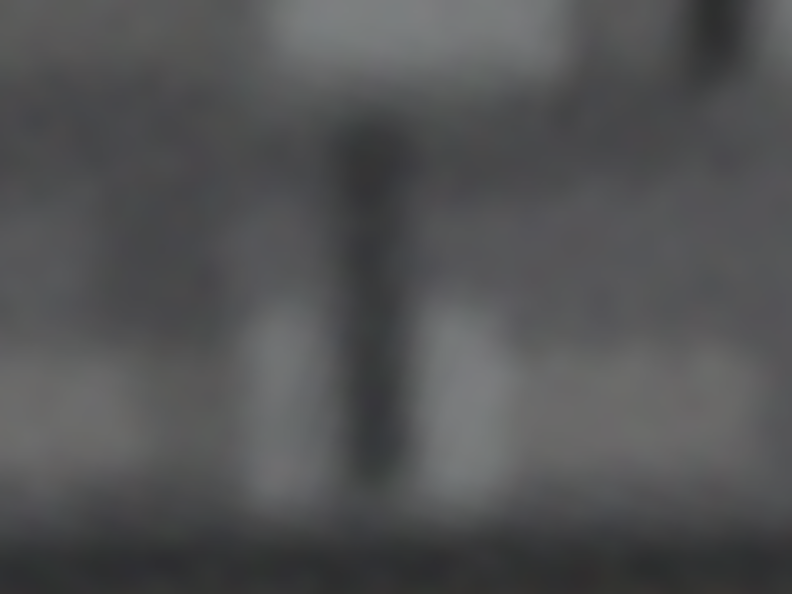

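```bash
python3 - <<'E'
from h import *
robot.line_to(tip(-.14,.20),velocity=.25)
f=np.mean([vision.grab_frame("top").mean(2) for _ in range(8)],0).astype(np.float32)
np.save("f.npy",f)
g=rect(f,q,45,-70,70,-115,85,10)
for x in range(-48,-25,2):
    p=g[(70-x)*10-10:(70-x)*10+10].mean(0); print(x,round(dark(p,133),2))
# slopes: jaw edges (z 68) and fixed jaw
h=rect(f,q,68,-70,70,-115,85,10)
D=cv2.GaussianBlur(cv2.Sobel(cv2.GaussianBlur(h,(0,0),6),cv2.CV_32F,1,0),(0,0),3)
for lo,hi,s in((1150,1290,1),(1400,1500,-1),(1780,1870,-1),(1560,1680,1)):
    xs=np.arange(-18,19,3); e=[]
    for x in xs:
        d=np.clip(s*D[(70-x)*10-10:(70-x)*10+10,lo:hi].mean(0),0,None)
        d=np.where(d>.5*d.max(),d,0); e.append((d*np.arange(lo,hi)).sum()/d.sum()/10)
    print(lo,np.polyfit(xs,e,1).round(4),np.round(e,1))
im=vision.grab_frame("scene")[:,:,::-1]; cv2.imwrite("pics/s4.png",cv2.resize(im[170:280,280:400],None,fx=6,fy=5.4,interpolation=cv2.INTER_CUBIC))
print(robot.current_time_s())
E
```

```text
-48 133.13
-46 133.04
-44 133.08
-42 133.03
-40 133.0
-38 133.07
-36 133.11
-34 133.01
-32 132.99
-30 132.95
-28 132.86
-26 133.02
1150 [-1.630000e-02  1.226943e+02] [123.  122.9 122.9 122.8 122.8 122.8 122.8 122.6 122.6 122.6 122.6 122.4
 122.3]
1400 [-2.000000e-03  1.444482e+02] [144.4 144.4 144.5 144.5 144.5 144.4 144.6 144.3 144.6 144.4 144.3 144.3
 144.5]
1780 [-1.320000e-02  1.819922e+02] [182.  182.3 182.2 182.2 182.  181.9 182.  181.9 182.  181.8 181.9 181.8
 181.7]
1560 [-5.700000e-03  1.586003e+02] [158.7 158.7 158.7 158.6 158.7 158.6 158.6 158.5 158.5 158.6 158.6 158.5
 158.4]
16.925
```

View pics/s4.png

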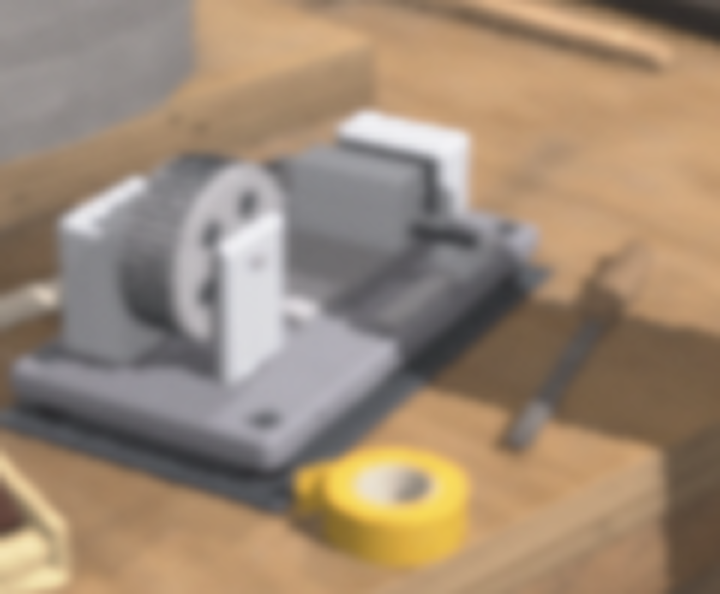

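The pointer and ridge now form one continuous straight line. The remaining drift of about 0.1 mm along it matches my small error in the vice's yaw. The scene view shows the pointer and ridge meeting at about (445,232) and the nearby things undisturbed. The hand is clear, so I'm handing in.

```bash
python3 - <<'E'
from h import *
print(robot.current_contact_force())
workorder.close_job(); print(robot.current_time_s())
E
```

```text
[-0.26604696  0.2383279   1.0591468 ]
the job is handed in; nothing more can be done
the job is handed in; nothing more can be done
```

The pointer is lined up with the ridge, and I handed the job in at about 17 s of the 51 s allowed. I rolled the wheel with the shut fingertips in three long strokes and one short one. That closed the pointer-to-ridge gap from about 36 mm in steps of 23.9, 2.7 and finally 0.15 mm. I then took the hand away.

- **Alignment:** eight averaged top pictures show pointer and ridge as one line to within about 0.1–0.2 mm. About 0.1 mm of that is explained by a small error in my estimate of the vice's yaw.
- **Rider:** its ridge read the same position throughout, 133.03 to 133.07 mm.
- **Surroundings:** the tape and nut file looked undisturbed in the last scene picture. I did not measure the loose things individually, and that picture only partly shows the palm plane and bone blank.
- **Force:** readings during the strokes stayed below about 9 N. The last reading with the hand clear was about 1 N, where about 0.6 N had shown in free air earlier.
- **Disagreement:** under load the arm sat 1–2 mm above the commanded depth. I pressed 1 mm deeper after the first stroke, and the jaw travel matched the gearing without visible slip.

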